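# Set the green filter and open the shutter

## Robot

A 6-joint arm with a two-finger parallel gripper is mounted at the origin on the work surface. World frame = base frame: x ahead of the robot, y to its left, z up, the work surface at z = 0. Lengths are in mm, angles in rad, forces in N, time in s.
With the tool pointing down it reaches from about 400 to 925 mm from the base axis. Payload 12.5 kg.
Tool frame: the origin (TCP) lies midway between the tips of the shut fingers; the grasp point (between the pads) lies 19 mm behind it; x points along the fingers, y is the direction in which the jaws open and shut, and the axes are right-handed (so a half turn about x gives the same grasp; the last joint's range is limited). The gripper opens to 95 mm and grips with 3 to 60 N. Pads are 20 mm wide; open, the fingers measure 119 mm over their backs; the gripper's body (75 mm by 180 mm) begins 59 mm behind the grasp point.
Start: joints at [-1.322, 0.491, 1.559, -0, 1.092, -0.106], TCP at [217.15, -586.082, 214.661] pointing down, gripper open.
Joint ranges: [-3.1, 3.1], [-0.84, 2.19], [0.05, 2.79], [-1.13, 4.28], [0.06, 2.93], [-2.69, 2.69]. Speed limits (rad/s): [2.22, 2.22, 2.79, 3.14, 3.14, 3.14].

## Interface

Orientations are given as [roll, pitch, yaw] about the fixed x, y, z axes, in that order (R = Rz(yaw) Ry(pitch) Rx(roll)).
In Python, from cell import state, read_camera, job_done gives the robot as it stands.
- The arm moves only by the tool move_arm, never from a script. Its argument "targets" is a list of rows, each a list of 7 numbers: the shift along the world's x, y, z in m, then the turn, a rotation vector about the world's x, y, z in degrees, then the gripper's target within -1 to 1 (fully open at 1, half-way at 0, shut at -1). In form: [[dx, dy, dz, wx, wy, wz, hand], ...]. A call has 1 to 10 rows; each row is the pose to reach, as a shift and turn from the pose commanded when the call began; what a row does not reach only later rows make up. A row lasts 1/10 s, in which the tool goes at most 50 mm and 8.59 degrees, less where a joint would pass 70% of its speed; a pose out of reach is approached as far as the arm can. A call with a gripper value outside its range is refused whole. The fingers move at their own pace and stop on an object; the grip force is fixed at half the most. Time passes only in rows, so rows that repeat a pose let the fingers close. It gives the time, the measured TCP pose, the force and the opening at its end, in the units of the state.
- state(): the state, without advancing time (a new reading comes with each control period).
- read_camera(name): name is "side" or "top"; returns a dict with "img" (384x512x3 uint8, blue, green, red), "mtx" (3x3 intrinsics, pixels), "cam_to_world" (4x4, takes a point from camera to world coordinates). Camera axes: x right, y up, looking along -z (the intrinsics and any distortion apply to the point x, -y, -z); pixel columns grow to the right and rows downward; lengths in mm; the calibration is good to about 2 mm. A picture is of the moment at which its call begins. There is no depth.
- job_done(): hands the job in, once; it reports no verdict.
The state is a dict: "t": time; "joints": joint angles; "qvel": joint speeds; "tau": joint torques, N m; "eef_pos": TCP position; "tcp_rot": TCP orientation; "ft_force": force on the tool from outside, world axes, zero at the start; "moment": the same for the moment, N m; "opening": opening from 0.0 (shut) to 1.0 (fully open).
Only numpy, scipy, OpenCV 4.12 (cv2) and the standard library are available. Lean on these libraries where they do the work, as an engineer would, in place of code of your own. Each camera call takes 0.05 s, during which the arm holds its last target.

## Task

On the microscope's filter unit, push the filter wheel round by one of its upright posts with a fingertip until the green filter is centred over the light port, while the shutter stays shut. Then push the red shutter lever clockwise (seen from above) until the shutter blade has swung well clear of the port, about 60 degrees or more. Only push, gently: do not pinch or grip the posts, do not lift the wheel off its seat, and leave the things standing around where they are.

Things in the scene. Friction and masses are not known exactly. Their poses are not given: they have to be found in the camera images.
- filter_unit: fixed cream-coloured base block, 270 x 340 x 30 mm high. Origin on the table directly below the wheel axis; the block reaches from -125 to +145 mm along its x and from -130 to +210 mm along its y. It carries the filter wheel, the light port and the shutter.
- wheel_axis (a point): point on the filter wheel's vertical axis, 56 mm above the table. Black wheel: hub and three spokes 120 degrees apart; each has a filter (46 mm ring, 37 mm coloured glass, centre 55 mm from the axis, top 56 mm above the table) and at its end an upright 12 mm aluminium post, 92 mm from the axis, 56 to 95 mm above the table, tip in the filter's colour. From above, amber is next anticlockwise of green.
- wheel (a joint): turn of the filter wheel, rad, 0 when the green filter is centred over the light port, growing anticlockwise seen from above; stops at -0.6 and 2.5; starts between 0.8 and 1.9, so the wheel must turn clockwise. It has a steady friction of 0.06 N m (under 1 N at a post), no spring, and stays where it is left.
- wheel_seat (a joint): height of the wheel above its seat, m: 0 when seated. The wheel (300 g) just sits on its spindle and would lift off if pulled up; it must stay down.
- green_filter (a point): centre of the green filter glass on the wheel, 56 mm above the table
- green_post (a point): top centre of the upright post (12 mm diameter, green tip) on the green filter's spoke, 95 mm above the table, on the line from the axis through the green filter
- light_port (a point): centre of the light port on the base, an 18 mm bright white disc in a 28 mm aluminium rim, 36 mm above the table, 55 mm from the wheel axis. A dark circle line, 64 mm across, is marked round it on the base. At the start the dark shutter blade covers it (blade end 29 mm diameter, 38 to 42 mm above the table, below the wheel).
- shutter_pivot (a point): vertical pivot of the shutter on the base, 120 mm from the wheel axis, 46 mm above the table. The dark blade reaches from it 89 mm to the port, under the wheel; the red lever arm reaches 70 mm the opposite way, outside the wheel.
- shutter_post (a point): top centre of the upright red post (12 mm diameter, 42 to 84 mm above the table) at the end of the red lever arm, 70 mm from the pivot
- shutter (a joint): turn of the shutter, rad: 0 shut (blade over the port), growing as the lever turns clockwise seen from above, stop at 1.35. Counts as open above 0.9. Steady friction 0.05 N m, no spring, stays where it is left.
- dust_cap: bystander: loose aluminium cap, 34 mm diameter, 22 mm tall, standing on the right rear corner of the base; origin under its centre
- oil_bottle: bystander: small amber bottle, 32 mm diameter, 65 mm tall, on the table just right of the base; origin under its centre
- slide_box: bystander: blue slide box 85 x 100 x 30 mm on the table, left; origin under its centre
- dish: bystander: clear dish 88 mm diameter, 16 mm tall, right; origin under its centre
- reagent: bystander: white bottle with blue cap, 56 mm diameter, 120 mm tall, right; origin under its centre
- spare_filter: bystander: black ring, 46 mm diameter, 8 mm tall, on the table, right; origin under its centre
- vial: bystander: small white vial with a red cap, 26 mm diameter, 45 mm tall, on the table, left; origin under its centre

How it is judged (in metres and radians):
On the way, in this order (a step that is already met when the one before it is completed fails the run):
1. the green filter is centred over the light port (within 8 mm) with the shutter still shut, and the wheel stands still (horizontal distance between green_filter and light_port below 0.008 m and value of joint shutter below 0.15 rad and velocity of joint wheel between -0.05 and 0.05 rad/s), for 0.2 s.
2. the shutter is open (turned more than 0.9 rad), the green filter still over the port (horizontal distance between green_filter and light_port below 0.008 m and value of joint shutter above 0.9 rad), for 0.2 s.
At the end, for the whole second after the job is handed in: green filter centred over the light port within 8 mm, wheel seated (less than 3 mm up), shutter open by more than 0.9 rad, both at rest (all of step 2 and value of joint wheel_seat below 0.003 m and velocity of joint wheel between -0.05 and 0.05 rad/s and velocity of joint shutter between -0.05 and 0.05 rad/s); the robot touches nothing.
It fails at once if the shutter is opened (more than 0.2 rad) while the green filter is more than 12 mm from the port (value of joint shutter above 0.2 rad and horizontal distance between green_filter and light_port above 0.012 m).
It fails at once if the wheel is lifted more than 5 mm off its seat (value of joint wheel_seat above 0.005 m).
It fails at once if the filter unit, wheel or shutter is pinched or pushed hard (more than 25 N from the fingers) (contact force between the fingers and filter_unit above 25 N).
It fails at once if a bystander is moved more than 20 mm (distance of any of dust_cap, oil_bottle, slide_box, dish, reagent, spare_filter, vial from where it was at the start of the episode above 0.02 m).
It also fails if it takes over 61 s, if anything falls off the work surface, if the arm or the gripper's body presses on something with over 40 N, if the wrist force passes 120 N, or if a joint passes its speed limit or range.

## Working session

There is one attempt and no reset: what is moved stays moved. The work goes in short steps, Python scripts to look and compute and a tool call to move; the robot and the scene stay as the last step left them, time stands still between calls to the robot, and variables do not carry over. Pictures are saved under pics/ and viewed, and the job is handed in when it is done.

Besides the shell and the picture viewer there is one more tool, called after "Emit:" as name(argument=value, ...), one argument or row to a line, values as JSON. move_arm: Moves the arm, as the interface text tells. Its arguments: {"type":"object","properties":{"targets":{"type":"array"}},"required":["targets"]}

```bash
mkdir -p pics; ls; python3 - <<'E'
from cell import state, read_camera
import cv2
print(state())
for n in("top","side"):
    c=read_camera(n); cv2.imwrite(f"pics/{n}0.png",c["img"]); print(n,c["mtx"].tolist(),c["cam_to_world"].round(4).tolist(),[k for k in c])
E
```

```text
pics
{'t': 0.0, 'joints': array([-1.32162887e+00,  4.91561583e-01,  1.55946897e+00,  1.83775431e-05,
        1.09166354e+00, -1.05603187e-01]), 'qvel': array([4.65747165e-04, 6.06743736e-04, 7.69963283e-05, 3.64473127e-05,
       1.50654152e-03, 8.07695097e-04]), 'tau': array([-2.21172428e-03, -6.12647724e+01, -2.58183932e+01,  6.91267918e-02,
        4.81956953e-02, -8.58662747e-05]), 'eef_pos': array([ 217.07282618, -585.83292249,  214.0537624 ]), 'tcp_rot': array([-1.6911962 ,  1.56969477,  1.80515861]), 'ft_force': array([-0.01280283, -0.88690096,  0.41543752]), 'moment': array([ 0.02157705,  0.0750493 , -0.00515083]), 'opening': 1.0021627288528807}
top [[411.97799688613696, 0.0, 264.21142968855924], [0.0, 411.97799688613696, 188.00947493218027], [0.0, 0.0, 1.0]] [[-0.0097, 0.9899, -0.1417, 391.6284], [-0.9999, -0.0083, 0.0105, 16.1371], [0.0092, 0.1417, 0.9899, 1325.9755], [0.0, 0.0, 0.0, 1.0]] ['img', 'mtx', 'cam_to_world']
side [[423.24275810740284, 0.0, 257.1315798511816], [0.0, 423.24275810740284, 194.26435792537637], [0.0, 0.0, 1.0]] [[0.9954, 0.0693, -0.0669, 507.0548], [-0.0962, 0.7551, -0.6485, -659.831], [0.0056, 0.6519, 0.7583, 871.922], [0.0, 0.0, 0.0, 1.0]] ['img', 'mtx', 'cam_to_world']
```

View pics/top0.png

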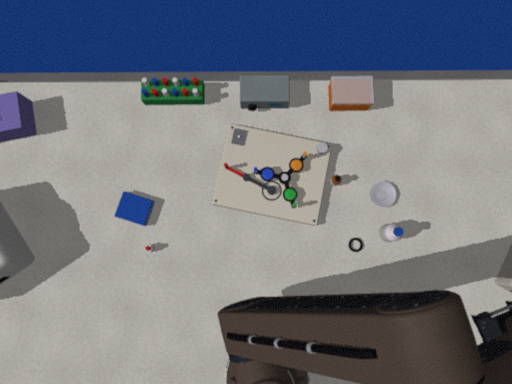

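View pics/side0.png

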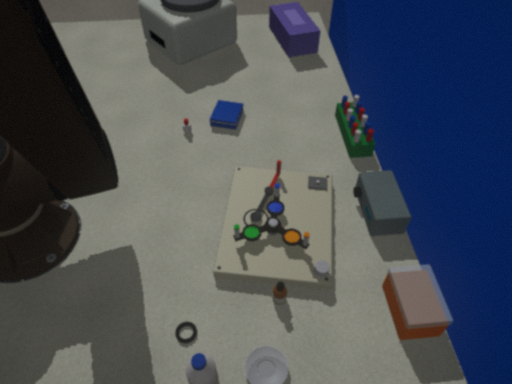

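The top view shows the unit around (272,175), with the hub near (285,178), green filter (290,195), port (271,190), shutter pivot (247,177) and red post (226,166). I'll zoom in to measure.

```bash
python3 - <<'E'
import cv2
for n,(a,b,c,d) in {"top":(205,345,118,230),"side":(210,345,155,290)}.items():
    im=cv2.imread(f"pics/{n}0.png")[c:d,a:b]
    s=5 if n=="top" else 4
    im=cv2.resize(im,None,fx=s,fy=s,interpolation=cv2.INTER_CUBIC)
    for x in range((a+9)//10*10,b,10): cv2.putText(im,str(x),((x-a)*s,8),0,.3,(0,0,255)); cv2.line(im,((x-a)*s,10),((x-a)*s,14),(0,0,255))
    for y in range((c+9)//10*10,d,10): cv2.putText(im,str(y),(0,(y-c)*s),0,.3,(0,0,255))
    cv2.imwrite(f"pics/{n}0z.png",im)
E
```

```text
(no output)
```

View pics/top0z.png

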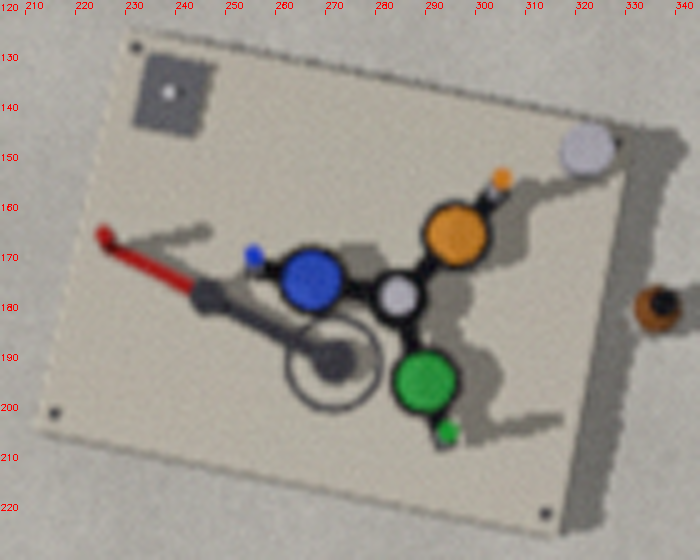

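View pics/side0z.png

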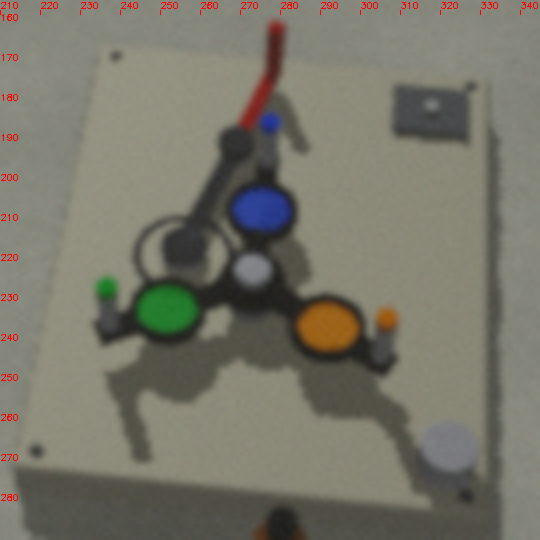

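```bash
cat > h.py <<'E'
import numpy as np, cv2
def ray(c,uv,z):
    K=c["mtx"];T=c["cam_to_world"]
    p=np.linalg.inv(K)@[uv[0],uv[1],1]; d=T[:3,:3]@[p[0],-p[1],-p[2]]; o=T[:3,3]
    return (o+d*(z-o[2])/d[2])[:2]
def proj(c,P):
    T=c["cam_to_world"]; q=T[:3,:3].T@(np.asarray(P,float)-T[:3,3]); q=[q[0],-q[1],-q[2]]; u=c["mtx"]@q; return u[:2]/u[2]
def blobs(img,lo,hi,box,smin=120,vmin=60):
    h=cv2.cvtColor(img,cv2.COLOR_BGR2HSV); m=cv2.inRange(h,(lo,smin,vmin),(hi,255,255))
    k=np.zeros_like(m); a,b,c,d=box; k[c:d,a:b]=m[c:d,a:b]
    n,l,s,ce=cv2.connectedComponentsWithStats(k); return [(int(s[i,4]),ce[i].round(2)) for i in range(1,n) if s[i,4]>3]
BOX={"top":(210,328,125,225),"side":(212,335,155,276)}
HUE={"green":(50,75),"amber":(8,25),"blue":(105,125)}
E
python3 - <<'E'
from cell import read_camera
from h import *
for n in("top","side"):
    c=read_camera(n); print(n)
    for k,(a,b) in HUE.items():
        for s,ce in blobs(c["img"],a,b,BOX[n]): print(k,s,ce,ray(c,ce,56 if s>40 else 93).round(1))
    print("red",[(s,ce) for s,ce in blobs(c["img"],0,6,BOX[n])],[(s,ce) for s,ce in blobs(c["img"],170,180,BOX[n])])
    px={"top":{"port":(271.7,190),"piv":(246.8,177.6),"redtop":(225.6,164.7),"hub":(284.7,177.2)},"side":{"port":(255.8,216.5),"piv":(269,190.2),"redtop":(279,161.5),"hub":(273.2,222)}}[n]
    z={"port":42,"piv":46,"redtop":84,"hub":60}
    for k in px: print(k,ray(c,px[k],z[k]).round(1))
    for k,uv in ({"tl":(232,127.5),"bl":(215.8,201),"br":(314,221)} if n=="top" else {"tl":(238.8,169),"tr":(327.5,176.6),"bl":(219,268)}).items(): print("corner screw",k,ray(c,uv,30).round(1))
    bx={"top":{"cap":(322.2,147.5,52),"oil":(337,180,60)},"side":{"cap":(321.5,266,52)}}[n]
    for k,v in bx.items(): print(k,ray(c,v[:2],v[2]).round(1))
E
```

```text
top
green 121 [289.55 193.86] [554.3 -75.9]
green 12 [293.75 203.58] [520.  -85.3]
amber 12 [305.  153.5] [ 673.8 -122.9]
amber 119 [295.74 164.55] [647.  -97.1]
blue 11 [255.45 168.82] [627.3  29.2]
blue 124 [266.98 173.53] [619.1  -6.4]
red [(63, array([233.32, 170.03]))] []
port [568.8 -21. ]
piv [608.4  57.1]
redtop [642.6 120.7]
hub [606.3 -61.5]
corner screw tl [776.2 105. ]
corner screw bl [536.9 155.8]
corner screw br [ 471.  -153.2]
cap [ 702.2 -182.6]
oil [ 596.1 -224.5]
side
green 14 [236.29 226.5 ] [519.2 -85.7]
green 152 [251.32 231.66] [554.2 -76.8]
amber 173 [291.55 236.19] [646.9 -98.5]
amber 24 [306.12 234.33] [ 674.  -121.9]
blue 16 [277.25 185.38] [628.1  30.6]
blue 132 [275.   206.95] [619.2  -7.4]
red [(77, array([275.61, 174.94]))] []
port [570. -22.]
piv [611.9  57.5]
redtop [644.8 121.9]
hub [608.6 -56.2]
corner screw tl [539.7 156.4]
corner screw tr [778.4 105.8]
corner screw bl [ 473.4 -152.6]
cap [ 702.2 -182. ]
```

```bash
python3 - <<'E'
from cell import state
from scipy.spatial.transform import Rotation as R
s=state(); print(R.from_euler('xyz',s['tcp_rot']).as_matrix().round(3))
import numpy as np
from scipy.optimize import least_squares
# fit axis (filters 55, posts 92), green bearing
F=[((554.2,-76.3),0,55),((647,-97.8),120,55),((619.1,-6.9),240,55),((519.6,-85.5),0,92),((673.9,-122.4),120,92),((627.7,29.9),240,92)]
f=lambda p: np.concatenate([[p[0]+r*np.cos(p[2]+np.radians(a))-q[0],p[1]+r*np.sin(p[2]+np.radians(a))-q[1]] for q,a,r in F])
r=least_squares(f,[607,-60,3.44]); print(r.x,np.degrees(r.x[2]),r.fun.round(1))
E
```

```text
[[-0.     0.347 -0.938]
 [ 0.001 -0.938 -0.347]
 [-1.    -0.001 -0.   ]]
[606.91666667 -59.83333333   3.43519006] 196.82189211729553 [ 0.1  0.5  0.   0.3  0.4  0.6 -0.7 -1.   0.1 -0.4  0.2 -0.2]
```

Emit:
move_arm(
  targets=[
    [0, 0, 0, 0, 0, 0, -1],
    [0, 0, 0, 0, 0, 0, -1],
    [0, 0, 0, 0, 0, 0, -1],
    [0, 0, 0, 0, 0, 0, -1],
  ],
)

```text
t: 0.6
eef_pos: [217.2, -586.1, 214.7]
tcp_rot: [1.535, 1.571, -1.252]
ft_force: [-0.4, 0.3, 1.2]
opening: 0.719
```

Emit:
move_arm(
  targets=[
    [0.03, 0.04, 0, 0, 0, -4, -1],
    [0.06, 0.08, 0, 0, 0, -8, -1],
    [0.09, 0.12, 0, 0, 0, -12, -1],
    [0.12, 0.16, 0, 0, 0, -16, -1],
    [0.15, 0.2, 0, 0, 0, -20, -1],
    [0.18, 0.24, 0, 0, 0, -24, -1],
    [0.21, 0.28, 0, 0, 0, -28, -1],
    [0.24, 0.32, 0, 0, 0, -32, -1],
    [0.27, 0.36, 0, 0, 0, -36, -1],
    [0.29, 0.4, 0, 0, 0, -40, -1],
  ],
)

```text
t: 1.6
eef_pos: [508.6, -184.2, 214.8]
tcp_rot: [2.987, 1.57, -0.5]
ft_force: [0.9, 0.5, 0.5]
opening: 0.01
```

Emit:
move_arm(
  targets=[
    [0.01, 0.025, 0, 0, 0, 0, -1],
    [0.021, 0.045, 0, 0, 0, 0, -1],
    [0.021, 0.051, -0.01, 0, 0, 0, -1],
    [0.021, 0.051, -0.02, 0, 0, 0, -1],
    [0.021, 0.051, -0.04, 0, 0, 0, -1],
    [0.021, 0.051, -0.06, 0, 0, 0, -1],
    [0.021, 0.051, -0.08, 0, 0, 0, -1],
    [0.021, 0.051, -0.08, 0, 0, 0, -1],
    [0.021, 0.051, -0.08, 0, 0, 0, -1],
  ],
)

```text
t: 2.5
eef_pos: [527.8, -135.9, 134.5]
tcp_rot: [0.106, 1.57, 2.903]
ft_force: [0.6, 0.5, 0.3]
opening: 0.005
```

```bash
python3 - <<'E'
from cell import state, read_camera
from scipy.spatial.transform import Rotation as R
import cv2
s=state(); print(s['t'],s['eef_pos'],s['joints'].round(2),s['opening'],s['ft_force']);print(R.from_euler('xyz',s['tcp_rot']).as_matrix().round(3))
a=[cv2.resize(read_camera(n)["img"][110:300,190:360],None,fx=2.3,fy=2.3,interpolation=cv2.INTER_CUBIC) for n in("top","side")]
cv2.imwrite("pics/b1.png",cv2.hconcat(a))
E
```

```text
2.5 [ 527.77659392 -135.86701561  134.4714295 ] [-0.37  0.48  1.84 -0.    0.82  1.54] 0.0053561566941965595 [0.57096412 0.50741049 0.29815901]
[[-0.001 -0.338 -0.941]
 [ 0.    -0.941  0.338]
 [-1.     0.     0.001]]
```

View pics/b1.png

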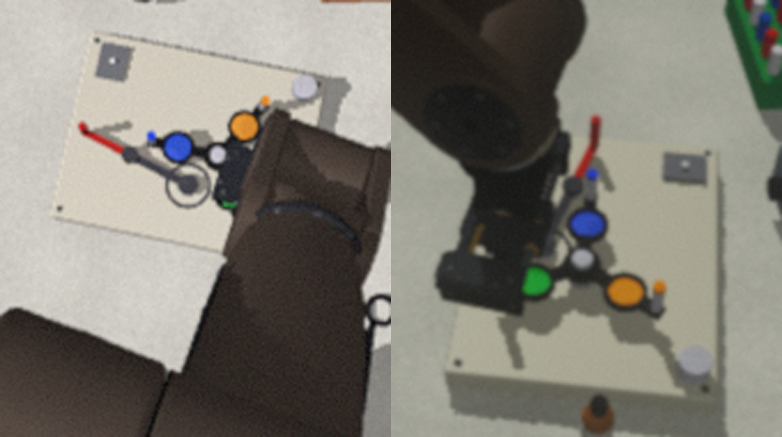

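Emit:
move_arm(
  targets=[
    [0, 0, -0.02, 0, 0, 0, -1],
    [0, 0, -0.04, 0, 0, 0, -1],
    [0, 0, -0.06, 0, 0, 0, -1],
    [-0.004, 0.005, -0.065, 0, 0, 0, -1],
    [-0.008, 0.01, -0.065, 0, 0, 0, -1],
    [-0.012, 0.018, -0.065, 0, 0, 0, -1],
    [-0.014, 0.025, -0.065, 0, 0, 0, -1],
    [-0.016, 0.032, -0.065, 0, 0, 0, -1],
    [-0.017, 0.039, -0.065, 0, 0, 0, -1],
    [-0.018, 0.046, -0.065, 0, 0, 0, -1],
  ],
)

```text
t: 3.6
eef_pos: [510.0, -88.5, 69.9]
tcp_rot: [1.698, 1.571, -1.786]
ft_force: [-1.6, -1.3, 1.1]
opening: 0.002
```

```bash
cat > look.py <<'E'
import sys
from cell import state, read_camera
from h import *
s=state(); print(s['t'],s['eef_pos'].round(1),s['ft_force'].round(1))
ax=np.array([606.9,-59.8]); im=[]
for n in("top","side"):
    c=read_camera(n)
    for k,(a,b) in HUE.items():
        off={"green":0,"amber":120,"blue":240}[k]
        for sz,ce in blobs(c["img"],a,b,BOX[n]):
            p=ray(c,ce,56 if sz>40 else 93); d=p-ax
            print(n,k,sz,p.round(1),"r",np.hypot(*d).round(1),"green bearing",((np.degrees(np.arctan2(d[1],d[0]))-off)%360).round(1))
    im.append(cv2.resize(c["img"][110:300,190:360],None,fx=2.3,fy=2.3,interpolation=cv2.INTER_CUBIC))
cv2.imwrite(f"pics/{sys.argv[1]}.png",cv2.hconcat(im))
E
python3 look.py c1
```

```text
3.6 [510.  -88.5  69.9] [-1.6 -1.3  1.1]
top amber 12 [ 665.7 -130.9] r 92.2 green bearing 189.6
top amber 120 [ 641.4 -102.2] r 54.7 green bearing 189.1
top blue 12 [637.8  26.7] r 91.8 green bearing 190.3
top blue 121 [625.6  -8.2] r 54.9 green bearing 190.0
side green 161 [552.2 -69.6] r 55.5 green bearing 190.1
side amber 9 [481.2 -43.7] r 126.7 green bearing 52.7
side amber 179 [ 641.1 -103.9] r 55.8 green bearing 187.8
side amber 23 [ 664.9 -130.8] r 91.7 green bearing 189.2
side blue 18 [640.3  27.4] r 93.4 green bearing 189.0
side blue 136 [626.4  -9.4] r 54.1 green bearing 188.9
```

Emit:
move_arm(
  targets=[
    [-0.001, 0.012, 0, 0, 0, 0, -1],
    [-0.001, 0.02, 0, 0, 0, 0, -1],
    [0, 0.028, 0, 0, 0, 0, -1],
    [0.002, 0.036, 0, 0, 0, 0, -1],
    [0.004, 0.044, 0, 0, 0, 0, -1],
    [0.007, 0.051, 0, 0, 0, 0, -1],
    [0.011, 0.058, 0, 0, 0, 0, -1],
    [0.015, 0.065, 0, 0, 0, 0, -1],
    [0.018, 0.069, 0, 0, 0, 0, -1],
    [0.02, 0.071, 0, 0, 0, 0, -1],
  ],
)

```text
t: 4.7
eef_pos: [530.5, -17.6, 69.6]
tcp_rot: [2.699, 1.571, -0.785]
ft_force: [-0.9, -0.3, 0.3]
opening: 0.01
```

```bash
python3 look.py c2
```

```text
4.7 [530.5 -17.6  69.6] [-0.9 -0.3  0.3]
top amber 62 [ 599. -123.] r 63.6 green bearing 142.9
top amber 10 [ 594.4 -150.8] r 91.8 green bearing 142.2
top blue 9 [691.8 -25.1] r 91.7 green bearing 142.3
top blue 120 [657.6 -39.5] r 54.6 green bearing 141.8
side green 142 [563. -27.] r 54.8 green bearing 143.2
side amber 10 [504.   33.9] r 139.1 green bearing 17.7
side amber 184 [ 599.  -115.3] r 56.1 green bearing 141.9
side blue 15 [692.3 -24.8] r 92.3 green bearing 142.3
side blue 143 [657.6 -40.4] r 54.3 green bearing 140.9
```

View pics/c2.png

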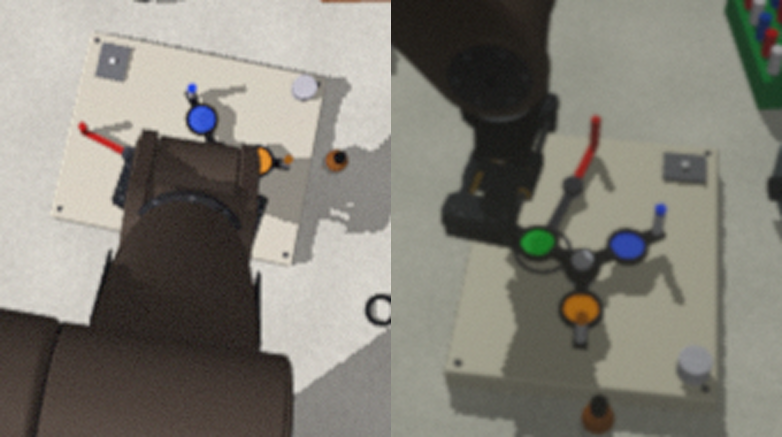

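```bash
python3 - <<'E'
from cell import read_camera
from h import *
ax=np.array([606.9,-59.8])
for n,g in(("top",(271.8,190.5)),("side",(255,217))):
    c=read_camera(n); im=cv2.GaussianBlur(cv2.imread(f"pics/{n}0.png",0),(0,0),.6).astype(float)
    from scipy.optimize import minimize
    a=np.radians(np.arange(0,360,3))
    def cost(p,r=31.5):
        v=[]
        for t in a:
            u=proj(c,[p[0]+r*np.cos(t),p[1]+r*np.sin(t),30]); v.append(cv2.getRectSubPix(im.astype(np.float32),(1,1),tuple(map(float,u)))[0,0])
        return np.median(v)+np.mean(np.clip(v,0,150))
    best=min(((cost((x,y)),x,y) for x in np.arange(558,581,1.) for y in np.arange(-34,-10,1.)))
    d=np.array(best[1:])-ax; print(n,best,np.hypot(*d),np.degrees(np.arctan2(d[1],d[0])))
E
```

```text
top (np.float32(165.43991), np.float64(580.0), np.float64(-34.0)) 37.272644124075754 136.1957534528864
side (np.float32(153.22202), np.float64(580.0), np.float64(-15.0)) 52.25562170714265 120.98256052861305
```

```bash
python3 - <<'E'
from cell import read_camera
from h import *
ax=np.array([606.9,-59.8]); a=np.radians(np.arange(0,360,4))
for n in("top","side"):
    c=read_camera(n); im=cv2.imread(f"pics/{n}0.png",0).astype(np.float32)
    def samp(p,r):
        uv=np.array([proj(c,[p[0]+r*np.cos(t),p[1]+r*np.sin(t),30]) for t in a],np.float32)
        return cv2.remap(im,uv[:,0],uv[:,1],cv2.INTER_LINEAR).ravel()
    def sc(p):
        i,o=samp(p,25),samp(p,39); m=samp(p,31.5); th=.75*np.percentile(im[150:230,230:320],90)
        return (np.clip(np.minimum(i,o)-m,-10,60)*((i>th)&(o>th))).sum()
    b=max(((sc((x,y)),x,y) for x in np.arange(558,582,1.) for y in np.arange(-36,-8,1.)))
    d=np.array(b[1:])-ax; print(n,b,np.hypot(*d),np.degrees(np.arctan2(d[1],d[0])))
E
```

```text
top (np.float32(2193.9746), np.float64(573.0), np.float64(-21.0)) 51.5232957020414 131.14408052862632
side (np.float32(1257.2617), np.float64(572.0), np.float64(-19.0)) 53.69031570031972 130.54342013992695
```

Emit:
move_arm(
  targets=[
    [0.003, 0.003, 0, 0, 0, 0, -1],
    [0.005, 0.006, 0, 0, 0, 0, -1],
    [0.008, 0.009, 0, 0, 0, 0, -1],
    [0.011, 0.011, 0, 0, 0, 0, -1],
    [0.011, 0.011, 0, 0, 0, 0, -1],
    [0.011, 0.011, 0, 0, 0, 0, -1],
  ],
)

```text
t: 5.6
eef_pos: [541.2, -7.0, 69.6]
tcp_rot: [1.101, 1.571, -2.384]
ft_force: [0.2, 0.9, 0.1]
opening: 0.004
```

```bash
python3 look.py c3
```

```text
5.6 [541.2  -7.   69.6] [0.2 0.9 0.1]
top amber 111 [ 589.7 -114.7] r 57.5 green bearing 132.6
top amber 11 [ 579.6 -147.4] r 91.8 green bearing 132.7
top blue 10 [696.4 -39.9] r 91.7 green bearing 132.6
top blue 123 [660.2 -48. ] r 54.6 green bearing 132.4
side green 141 [569.5 -20.2] r 54.4 green bearing 133.3
side amber 5 [516.7  49.4] r 141.6 green bearing 9.5
side amber 4 [512.8  37.4] r 135.2 green bearing 14.1
side amber 186 [ 590.1 -113.3] r 56.1 green bearing 132.6
side blue 15 [696.5 -39. ] r 92.0 green bearing 133.1
side blue 143 [660.6 -49.1] r 54.8 green bearing 131.2
```

Emit:
move_arm(
  targets=[
    [-0.003, -0.01, 0, 0, 0, 0, -1],
    [-0.008, -0.022, 0, 0, 0, 0, -1],
    [-0.01, -0.025, 0.02, 0, 0, 0, -1],
    [-0.01, -0.025, 0.05, 0, 0, 0, -1],
    [-0.01, -0.025, 0.08, 0, 0, 0, -1],
    [0, 0, 0.08, 0, 0, 8, -1],
    [0.01, 0.03, 0.08, 0, 0, 16, -1],
    [0.02, 0.06, 0.08, 0, 0, 24, -1],
    [0.035, 0.09, 0.08, 0, 0, 32, -1],
    [0.05, 0.12, 0.08, 0, 0, 40, -1],
  ],
)

```text
t: 6.7
eef_pos: [591.4, 112.9, 149.8]
tcp_rot: [1.107, 1.571, -1.675]
ft_force: [0.5, 0.4, -0.2]
opening: 0.007
```

Emit:
move_arm(
  targets=[
    [0.015, 0.025, 0, 0, 0, 5, -1],
    [0.03, 0.045, 0, 0, 0, 10, -1],
    [0.031, 0.045, 0, 0, 0, 10, -1],
    [0.031, 0.045, 0, 0, 0, 10, -1],
  ],
)

```text
t: 7.1
eef_pos: [621.9, 157.0, 149.2]
tcp_rot: [-0.075, 1.57, -2.689]
ft_force: [0.1, -0.1, -0.5]
opening: 0.005
```

```bash
python3 look.py d1
```

```text
7.1 [621.9 157.  149.2] [ 0.1 -0.1 -0.5]
top green 124 [569.8 -19.6] r 54.7 green bearing 132.7
top green 17 [545.2   6.6] r 90.6 green bearing 132.9
top amber 125 [ 589.9 -112.3] r 55.2 green bearing 132.1
top amber 15 [ 579.7 -148.2] r 92.5 green bearing 132.9
top blue 10 [696.4 -39.9] r 91.7 green bearing 132.6
top blue 127 [660.2 -47.8] r 54.7 green bearing 132.7
side green 13 [544.9   8.7] r 92.4 green bearing 132.1
side green 133 [569.3 -19.9] r 54.8 green bearing 133.4
side amber 184 [ 590.2 -113.3] r 56.0 green bearing 132.7
side blue 11 [697.3 -39.8] r 92.6 green bearing 132.5
side blue 146 [660.6 -49.5] r 54.7 green bearing 130.8
```

View pics/d1.png

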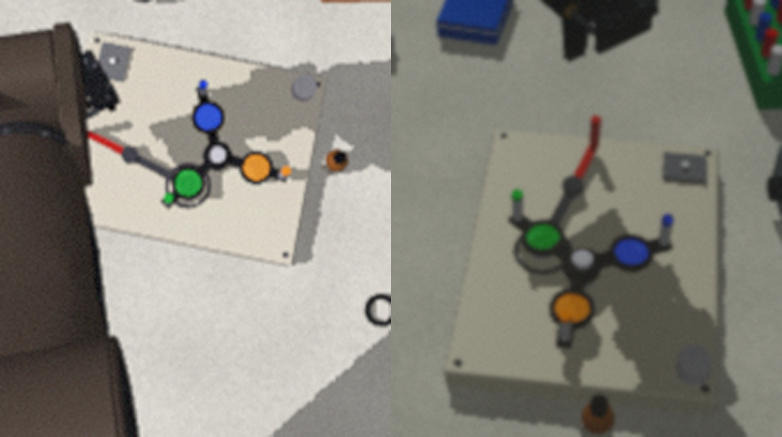

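Emit:
move_arm(
  targets=[
    [0, 0, -0.03, 0, 0, 0, -1],
    [0, 0, -0.06, 0, 0, 0, -1],
    [0, 0, -0.085, 0, 0, 0, -1],
    [0, 0, -0.09, 0, 0, 0, -1],
    [0.006, -0.01, -0.09, 0, 0, 0, -1],
    [0.01, -0.018, -0.09, 0, 0, 0, -1],
    [0.014, -0.024, -0.09, 0, 0, 0, -1],
    [0.02, -0.029, -0.09, 0, 0, 0, -1],
    [0.027, -0.034, -0.09, 0, 0, 0, -1],
    [0.027, -0.034, -0.09, 0, 0, 0, -1],
  ],
)

```text
t: 8.2
eef_pos: [650.2, 123.1, 60.0]
tcp_rot: [2.418, 1.57, -0.195]
ft_force: [-0.4, 0.1, -0.9]
opening: 0.005
```

```bash
python3 look.py d2|grep -E "green|^[0-9]"
```

```text
8.2 [650.2 123.1  60. ] [-0.4  0.1 -0.9]
top green 122 [569.6 -19.7] r 54.8 green bearing 133.0
top green 16 [545.3   6.2] r 90.3 green bearing 133.0
top amber 126 [ 590.1 -112.4] r 55.2 green bearing 132.2
top amber 15 [ 579.7 -148.2] r 92.5 green bearing 132.9
top blue 10 [696.4 -39.9] r 91.7 green bearing 132.6
top blue 127 [660.2 -47.8] r 54.7 green bearing 132.7
side green 13 [544.9   8.7] r 92.4 green bearing 132.1
side green 136 [569.5 -20. ] r 54.6 green bearing 133.3
side amber 185 [ 590.2 -113.4] r 56.1 green bearing 132.7
side blue 12 [696.3 -40.1] r 91.5 green bearing 132.4
side blue 152 [660.5 -49. ] r 54.7 green bearing 131.4
```

View pics/d2.png

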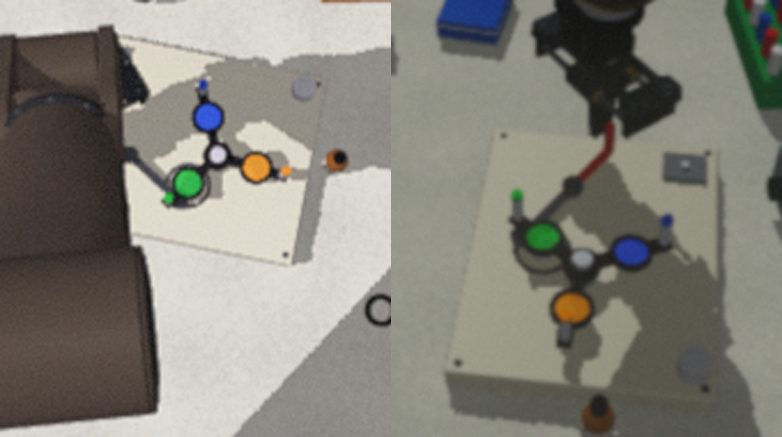

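Emit:
move_arm(
  targets=[
    [0.004, -0.004, 0, 0, 0, 0, -1],
    [0.007, -0.008, 0, 0, 0, 0, -1],
    [0.013, -0.016, 0, 0, 0, 0, -1],
    [0.017, -0.024, 0, 0, 0, 0, -1],
    [0.021, -0.033, 0, 0, 0, 0, -1],
    [0.023, -0.043, 0, 0, 0, 0, -1],
    [0.023, -0.049, 0, 0, 0, 0, -1],
    [0.023, -0.054, 0, 0, 0, 0, -1],
    [0.023, -0.059, 0, 0, 0, 0, -1],
    [0.023, -0.059, 0, 0, 0, 0, -1],
  ],
)

```text
t: 9.3
eef_pos: [672.0, 64.3, 59.6]
tcp_rot: [0.141, 1.57, -2.472]
ft_force: [-0.8, 0.7, -0.7]
opening: 0.003
```

```bash
python3 look.py d3|grep -E "green|^[0-9]"
```

```text
9.3 [672.   64.3  59.6] [-0.8  0.7 -0.7]
top green 116 [569.6 -20.5] r 54.2 green bearing 133.4
top amber 125 [ 589.9 -112.3] r 55.2 green bearing 132.1
top amber 15 [ 579.7 -148.2] r 92.5 green bearing 132.9
top blue 10 [696.4 -39.9] r 91.7 green bearing 132.6
top blue 125 [660.5 -47.8] r 54.9 green bearing 132.7
side green 18 [544.9   9.9] r 93.3 green bearing 131.6
side green 136 [569.4 -20.2] r 54.6 green bearing 133.4
side amber 184 [ 590.2 -113.3] r 56.0 green bearing 132.7
side blue 10 [697.  -40.2] r 92.2 green bearing 132.3
side blue 151 [660.5 -49.2] r 54.7 green bearing 131.2
```

View pics/d3.png

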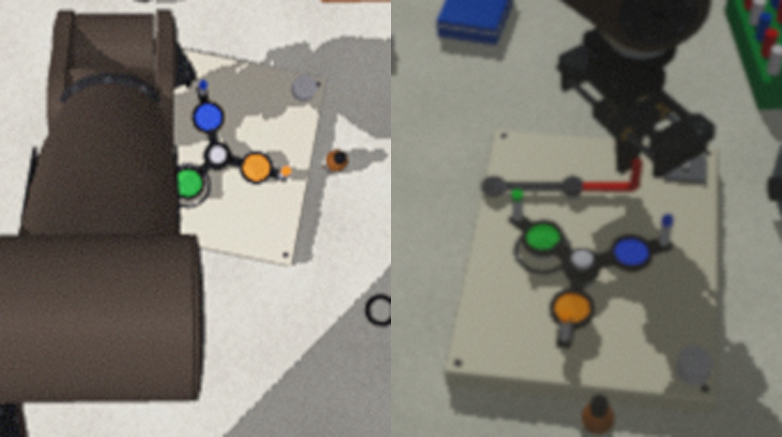

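The side view shows the blade lying at (103,186) in its panel, swung about 65° clear of the port, with the lever near 0° bearing. I'll back off, lift and check.

Emit:
move_arm(
  targets=[
    [-0.003, 0.008, 0, 0, 0, 0, -1],
    [-0.008, 0.018, 0, 0, 0, 0, -1],
    [-0.012, 0.025, 0.01, 0, 0, 0, -1],
    [-0.012, 0.025, 0.04, 0, 0, 0, -1],
    [-0.012, 0.025, 0.08, 0, 0, 0, -1],
    [-0.012, 0.06, 0.12, 0, 0, 0, -1],
    [-0.012, 0.1, 0.14, 0, 0, 0, -1],
    [-0.012, 0.14, 0.14, 0, 0, 0, -1],
    [-0.012, 0.18, 0.14, 0, 0, 0, -1],
    [-0.012, 0.22, 0.14, 0, 0, 0, -1],
  ],
)

```text
t: 10.4
eef_pos: [659.3, 287.4, 201.0]
tcp_rot: [2.857, 1.57, 0.246]
ft_force: [1.4, 0.3, 0.7]
opening: 0.004
```

Emit:
move_arm(
  targets=[
    [0, 0.02, 0, 0, 0, 0, -1],
    [0, 0.03, 0, 0, 0, 0, -1],
    [0, 0.03, 0, 0, 0, 0, -1],
    [0, 0.03, 0, 0, 0, 0, -1],
  ],
)

```text
t: 10.8
eef_pos: [660.3, 313.8, 199.8]
tcp_rot: [0.975, 1.57, -1.637]
ft_force: [0.2, -0.4, -0.1]
opening: 0.001
```

```bash
python3 look.py e1|grep -E "green|^[0-9]"
```

```text
10.8 [660.3 313.8 199.8] [ 0.2 -0.4 -0.1]
top green 122 [569.6 -19.6] r 54.9 green bearing 132.9
top green 15 [545.6   5.7] r 89.8 green bearing 133.1
top amber 126 [ 590.1 -112.4] r 55.2 green bearing 132.2
top amber 13 [ 579.5 -147.3] r 91.6 green bearing 132.6
top blue 10 [696.4 -39.9] r 91.7 green bearing 132.6
top blue 122 [660.4 -48.2] r 54.8 green bearing 132.3
side green 18 [544.9   9.9] r 93.3 green bearing 131.6
side green 134 [569.5 -20.3] r 54.4 green bearing 133.5
side amber 183 [ 590.2 -113.4] r 56.1 green bearing 132.7
side blue 14 [696.8 -40.2] r 92.0 green bearing 132.3
side blue 150 [660.5 -49.4] r 54.5 green bearing 131.0
```

View pics/e1.png

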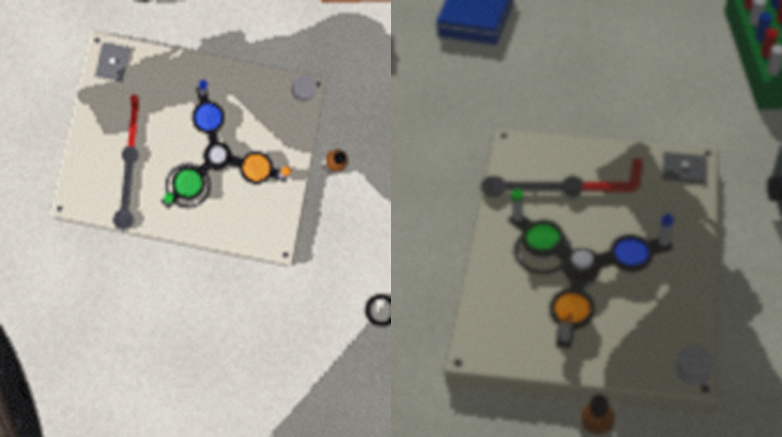

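```bash
python3 -c "
from cell import job_done; print(job_done())"
```

```text
the job is handed in; nothing more can be done
None
```

I pushed the green post clockwise with the shut fingertips until the green filter sat over the port, with the shutter still shut. Then I pushed the red lever clockwise to open the shutter, backed the arm well clear and handed the job in at about 11 s. No verdict was reported.

- **Green filter:** it was last measured at about (569.6, -20) mm. The port is at about (569 to 572.5, -20 to -21.5) mm, depending on how it was measured, so the offset is about 1 to 3 mm against the 8 mm allowed. The wheel did not move while I pushed the shutter.
- **Port bearing:** estimates from the wheel axis disagreed slightly. The blade end gave about 134°, the marked circle about 131° and the pivot geometry about 132°. I aimed at 132.3° and the wheel rests at about 132.6°; this spread is well within the roughly 8° tolerance.
- **Shutter:** it is open by about 70° (roughly 1.2 rad), estimated by eye from the top picture.
- **Contact and surroundings:** the wrist force readings after each move stayed within about 2 N. The wheel looked seated, but I did not measure its height. The dust cap and oil bottle looked unmoved. The other bystanders were mostly outside the last pictures, and the arm did not go near them at table height.

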